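# Dip the spray-booth compressor's oil and hold up the dipstick for reading

### The arm

A 6-joint arm with a two-finger parallel gripper is mounted at the origin on the work surface. World frame = base frame: x ahead of the robot, y to its left, z up, the work surface at z = 0. Lengths are in m, angles in rad, forces in N, time in s.
With the tool pointing down it reaches from about 0.4 to 0.825 m from the base axis. Payload 7 kg.
Tool frame: the origin (TCP) lies at the very end of the fingers, on their centre line; the grasp point (between the pads) lies 19 mm behind it; z points along the fingers, y is the line along which they close (so a half turn about z gives the same grasp; the last joint's range is limited). The gripper opens to 88 mm and grips with 3 to 60 N. Pads are 19 mm wide; open, the fingers measure 130 mm over their backs; the gripper's body (78 mm by 193 mm) begins 47 mm behind the grasp point.
Start: joints at [1.397, 0.359, 0.012, 0, -1.224, -0.288], TCP at [0.301, 0.604, 0.227] pointing down, gripper open.
Joint ranges: [-3.07, 3.07], [-1.43, 2.12], [-1.02, 1.25], [-3.03, 1.67], [-3.05, -0], [-3.03, 3.03]. Speed limits (rad/s): [2.39, 2.39, 3.01, 3.14, 3.14, 3.14].

### API

Orientations are given as [roll, pitch, yaw] about the fixed x, y, z axes, in that order (R = Rz(yaw) Ry(pitch) Rx(roll)).
In Python, from station import arm gives the robot as it stands. The module is installed in compiled form; this text tells all that it offers.
- The arm moves only by the shell command python3 -m crank 'ROWS' [FORCE]. ROWS is JSON, a list of rows, each an object of numbers: "dx", "dy", "dz": the shift along the world's x, y, z in m; "twist": the turn about the world's z in degrees; "grip": the opening, from -1 (shut) to 1 (fully open). A call has exactly 5 rows; each row is the pose to reach, as a shift and turn from the pose commanded when the call began; what a row does not reach only later rows make up. A row lasts 1/12 s, in which the tool goes at most 41.7 mm and 7.16 degrees, less where a joint would pass 70% of its speed; a pose out of reach is approached as far as the arm can. A call with a gripper value outside its range is refused whole. The fingers move at their own pace and stop on an object; FORCE is the grip in N (left out, the last holds). Time passes only in rows, so rows that repeat a pose let the fingers close, or fill a call up. It gives the time, the measured TCP pose, the force, the opening and the grip force at its end, in the units of the state.
- arm.get_state(): the state, without advancing time (a new reading comes with each control period).
- arm.grab_frame(name): name is "scene" or "top" or "wrist"; returns the picture (400x640x3 uint8, red, green, blue); there is no depth.
- arm.get_calibration(name): a dict with "fx", "fy", "cx", "cy" (pixels), "k1" (the pictures are not rectified: a ray, as slopes to the right and down, at radius r is drawn at 1 + k1 r^2 times it, then the intrinsics apply), "cam_to_world" (4x4, takes a point from camera to world coordinates); the wrist camera has in their place "tool_from_camera" (4x4, takes a point from camera to tool coordinates, whose origin is the TCP and whose axes are the flange's). Camera axes: x right, y down, z forward; pixel columns grow to the right and rows downward; lengths in m; the calibration is good to about 2 mm. A picture is of the moment at which its call begins: read the wrist's pose just before it. get_calibration takes no time and is no camera call.
- arm.job_done(): hands the job in; it is judged then, once.
The state is a dict: "t": time; "q": joint angles; "qd": joint speeds; "joint_efforts": joint torques, N m; "eef_pos": TCP position; "ee_rot": TCP orientation; "force": force on the tool from outside, world axes, zero at the start; "moment": the same for the moment, N m; "width": finger opening in m; "gripper_force": force on a finger pad.
Only numpy, scipy, OpenCV 4.12 (cv2) and the standard library are available. Lean on these libraries where they do the work, as an engineer would, in place of code of your own. Each camera call takes 0.05 s, during which the arm holds its last target. There are 200 camera calls.

### The job

Check the oil of the bench compressor: take the wiped dipstick from the roll of masking tape and push it down the slanting dipstick tube, without forcing it, until its collar sits fully home on the tube's mouth; then draw it right out again. Finish holding it in the air, still and level, marked face up, with its tip about a hand's breadth above the drip tray, and stop there: do not put it down or let go. Leave the two paint cups and the tin alone.

Things in the scene. Friction and masses are not known exactly. Their poses are not given: they have to be found in the camera images.
- dipstick_grip (a point): centre of the dipstick's flat black plastic pull grip (58 mm long, 14 mm wide across its two flat sides, 24 mm deep); loose, 85 g, lies level across the tape roll, about 50 mm above the bench, with the grip hanging free beyond the roll's edge. Axes of all dipstick points: x along the stick from tip to grip, y across the grip's 14 mm, z out of the blade's marked face (up at the start). The whole stick is straight: blade, collar and grip share one axis
- dipstick_collar (a point): centre of the underside of the black stop collar (34 mm across, 8 mm thick), on the stick's axis, 38 mm from the grip's centre toward the tip; a flat steel blade 8 mm wide (y) and 5 mm thick (z) runs from here 125 mm to the tip
- dipstick_tip (a point): end of the blade, 125 mm beyond the underside of the collar; its last 12 mm are narrowed to 5 mm by 3.5 mm, and two black lines with hatching between them mark one face there
- dip_tube: steel dipstick tube on the compressor, fixed; origin at the centre of its open mouth, about 150 mm above the bench; z along the tube's axis, out of the mouth and upward (40 degrees above level, on the side away from the robot), y level. Bore 14 mm, flared over the last 18 mm to 25 mm at the mouth, rim 33 mm across; open for the blade's whole length. The collar stops on the rim; when it is home the collar's underside is at the origin
- compressor: the bench compressor, fixed: grey motor and finned cylinder on a steel skid 190 mm by 300 mm, 225 mm high (the cylinder head); origin under its centre, z up, x toward the side the tube leans to; the tube's mouth is at x 145, y -85, z 150 mm
- tape_roll: roll of masking tape lying flat, loose, 350 g, 116 mm across, 78 mm hole, 48 mm high; origin at the centre of its underside
- drip_tray: shallow steel drip tray, fixed, 220 mm (x) by 150 mm (y), rim 22 mm above the bench; origin at the centre of its underside. It and the tape roll stand one on either side of the compressor, either way round
- paint_cup_a: lidded paint cup, bystander, 78 mm across, 103 mm high; origin at the centre of its underside
- paint_cup_b: lidded paint cup, bystander, 72 mm across, 88 mm high; origin at the centre of its underside
- hardener_tin: small tin, bystander, 58 mm across, 95 mm high; origin at the centre of its underside

How it is judged:
By the outcome, as a careful person would: the job done as asked, in the order asked, and still so for the second after the job is handed in, while the arm keeps its last pose, push and grip.
It also fails if it takes over 59 s, if anything falls off the work surface, if the arm or the gripper's body presses on something with over 40 N, if the wrist force passes 120 N, or if a joint passes its speed limit or range.

## Working session

There is one attempt and no reset: what is moved stays moved. The work goes in short steps, Python scripts to look and compute and a shell command to move; the robot and the scene stay as the last step left them, time stands still between calls to the robot, and variables do not carry over. Pictures are saved under pics/ and viewed, at most 10 in all, crops included, and the job is handed in when it is done.

```bash
mkdir -p pics
cat > h.py <<'E'
import numpy as np, cv2
from station import arm
from scipy.spatial.transform import Rotation as R
def cal(n):
    c=arm.get_calibration(n)
    if 'cam_to_world' in c: T=np.array(c['cam_to_world'])
    else:
        s=arm.get_state(); W=np.eye(4); W[:3,:3]=R.from_euler('xyz',s['ee_rot']).as_matrix(); W[:3,3]=s['eef_pos']; T=W@np.array(c['tool_from_camera'])
    return c,T
def ray(n,u,v,CT=None):
    c,T=CT or cal(n); x=np.array([(u-c['cx'])/c['fx'],(v-c['cy'])/c['fy']]); y=x.copy()
    for _ in range(20): y=x/(1+c['k1']*(y@y))
    return T[:3,3],T[:3,:3]@np.r_[y,1]
def atz(n,u,v,z,CT=None):
    o,d=ray(n,u,v,CT); return o+d*(z-o[2])/d[2]
def tri(*obs):
    A=np.zeros((3,3));b=np.zeros(3)
    for o in obs:
        p,d=ray(*o); d=d/np.linalg.norm(d); P=np.eye(3)-np.outer(d,d); A+=P;b+=P@p
    return np.linalg.solve(A,b)
def proj(n,p,CT=None):
    c,T=CT or cal(n); q=np.linalg.inv(T)@np.r_[p,1]; s=q[:2]/q[2]; s=s*(1+c['k1']*(s@s)); return np.array([c['cx']+c['fx']*s[0],c['cy']+c['fy']*s[1]])
def snap(n,f,crop=None,k=1):
    im=arm.grab_frame(n)[:,:,::-1]
    if crop: x0,y0,x1,y1=crop; im=im[y0:y1,x0:x1]
    cv2.imwrite(f'pics/{f}.png',cv2.resize(np.ascontiguousarray(im),None,fx=k,fy=k,interpolation=cv2.INTER_CUBIC))
E
python3 - <<'E'
from h import *
snap('scene','s0',k=1.25);snap('top','t0',k=1.25)
s=arm.get_state();print({k:np.round(v,3) for k,v in s.items()})
for n in('scene','top'):c,T=cal(n);print(c['fx'],c['k1'],T.round(3))
E
```

```text
{'t': np.float64(0.1), 'q': array([ 1.397,  0.359,  0.011, -0.   , -1.224, -0.288]), 'qd': array([ 0.001, -0.001, -0.001,  0.001,  0.002,  0.001]), 'joint_efforts': array([-1.0000e-03, -5.8416e+01,  2.9375e+01,  7.0160e+00,  1.0000e-02,
       -0.0000e+00]), 'eef_pos': array([0.301, 0.604, 0.226]), 'ee_rot': array([ 3.14 , -0.   , -0.462]), 'force': array([-0.359,  0.335, -0.716]), 'moment': array([ 0.043, -0.007,  0.036]), 'gripper_force': np.float64(0.0), 'width': np.float64(0.087)}
381.56647172134535 -0.025244250972126087 [[ 0.597  0.662 -0.452  1.039]
 [ 0.802 -0.499  0.329 -0.313]
 [-0.008 -0.559 -0.829  0.941]
 [ 0.     0.     0.     1.   ]]
447.52140180395867 -0.12618555633940048 [[-0.027 -0.991  0.133  0.415]
 [-1.     0.028  0.004  0.003]
 [-0.007 -0.133 -0.991  1.232]
 [ 0.     0.     0.     1.   ]]
```

View pics/s0.png

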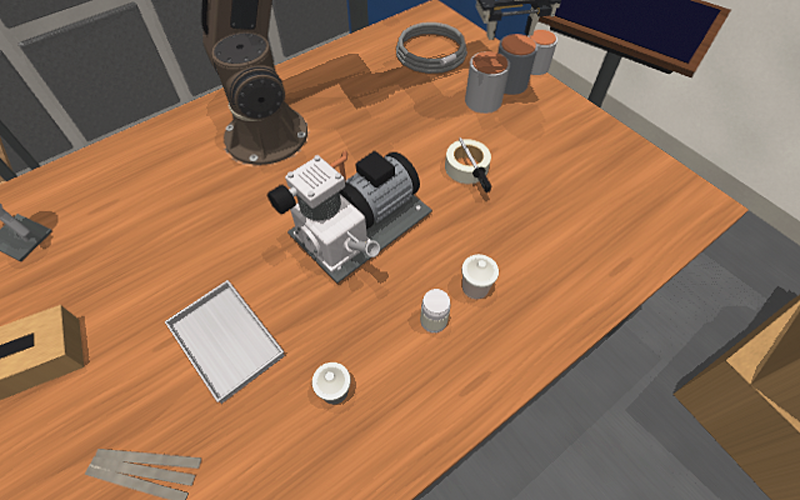

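View pics/t0.png

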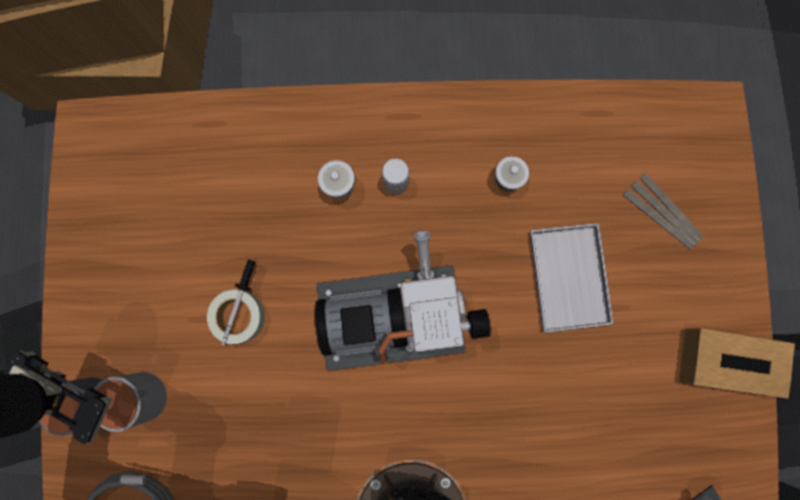

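Run:
```python
from h import *
s=cv2.imread('pics/s0.png');t=cv2.imread('pics/t0.png')
f=lambda im,x,y,w:cv2.resize(im[y:y+w,x:x+w],(390,290*390//290),interpolation=cv2.INTER_CUBIC)[:,:]
a=np.zeros((600,800,3),np.uint8)
def put(im,x0,y0,X,Y): a[Y:Y+300,X:X+400]=cv2.resize(im[y0:y0+75,x0:x0+100],(400,300),interpolation=cv2.INTER_CUBIC)
put(t,185,260,0,0)      # roll top (x4)
put(s,420,130,400,0)
put(t,380,220,0,300)
put(s,310,215,400,300)
cv2.imwrite('pics/c0.png',a)
```

```text
(no output)
```

View pics/c0.png

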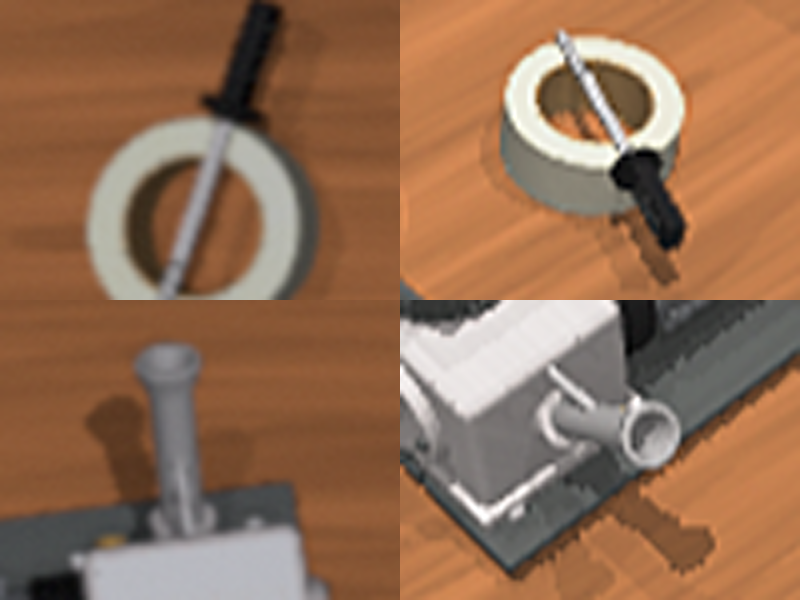

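Run:
```python
from h import *
f=lambda n,u,v:(n,u/1.25,v/1.25)
T=lambda a,b:tri(f('top',*a),f('scene',*b)).round(4)
print('gripend',T((251,261),(488.7,189.5)),'collar',T((242.5,285.5),(479,171)),'tip',T((225,342),(460.5,138)))
for n,z,p in(('gripend',.05,(251,261)),('collar',.05,(242.5,286)),('tip',.05,(225,343)),('roll',.048,(234.5,317))):print(n,atz(*f('top',*p),z).round(4))
print('mouth',T((422,235),(373.8,248.8)),atz(*f('top',422,235),.15))
P=[atz(*f('top',*p),.01) for p in((317,282),(453,266),(466,350),(327,368))];print(np.round(P,3))
P=[atz(*f('top',*p),.02) for p in((531,232),(598,225),(611,323),(544,331))];print(np.round(P,3))
for p in((336,177,.1),(396,172,.095),(512,170,.088)):print(atz(*f('top',*p[:2]),p[2]).round(3))
```

```text
gripend [0.5562 0.3313 0.0444] collar [0.5028 0.3463 0.055 ] tip [0.3848 0.3858 0.0546]
gripend [0.5553 0.3293 0.05  ]
collar [0.5019 0.3476 0.05  ]
tip [0.3815 0.3854 0.05  ]
roll [0.4362 0.3654 0.048 ]
mouth [ 0.5869 -0.0341  0.1472] [ 0.58553414 -0.03565373  0.15      ]
[[ 0.51   0.193  0.01 ]
 [ 0.537 -0.107  0.01 ]
 [ 0.354 -0.128  0.01 ]
 [ 0.323  0.173  0.01 ]]
[[ 0.606 -0.281  0.02 ]
 [ 0.618 -0.434  0.02 ]
 [ 0.4   -0.448  0.02 ]
 [ 0.389 -0.298  0.02 ]]
[0.721 0.138 0.1  ]
[0.729 0.012 0.095]
[ 0.729 -0.233  0.088]
```

```bash
python3 -m crank '[{"dx":0.025,"dy":-0.028,"twist":5},{"dx":0.05,"dy":-0.056,"twist":9},{"dx":0.075,"dy":-0.084,"twist":9},{"dx":0.1,"dy":-0.112,"twist":9},{"dx":0.12,"dy":-0.134,"twist":9}]' 10
python3 -m crank '[{"dx":0.025,"dy":-0.028},{"dx":0.05,"dy":-0.056},{"dx":0.075,"dy":-0.084},{"dx":0.1,"dy":-0.112,"dz":-0.02},{"dx":0.114,"dy":-0.134,"dz":-0.03}]'
python3 - <<'E'
from h import *
s=arm.get_state();print(s['t'],s['eef_pos'],s['ee_rot']);snap('wrist','w1',k=1.25)
for p in((.5275,.3385,.05),(.499,.348,.05),(.38,.385,.05)):print(proj('wrist',p)*1.25)
E
```

```text
0.1 [0.30058803 0.6038995  0.2257209 ] [ 3.14012270e+00 -1.44131193e-04 -4.61901453e-01]
[ 607.50588051 -233.02052261]
[ 612.55283319 -187.52161963]
[629.52655041   3.15301956]invalid input at $[0]: expected keys dx, dy, dz, twist, grip
invalid input at $[0]: expected keys dx, dy, dz, twist, grip
```

View pics/w1.png

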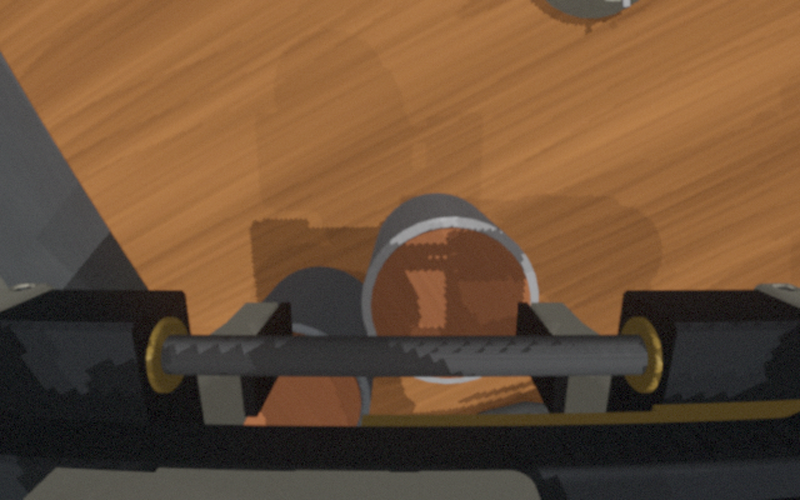

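The rows need every key, so nothing moved. The wrist picture shows only the background cups; the fingers are at about (270,340) and (540,340).

```bash
python3 -m crank '[{"dx":0.025,"dy":-0.028,"dz":0,"twist":5,"grip":1},{"dx":0.05,"dy":-0.056,"dz":0,"twist":9,"grip":1},{"dx":0.075,"dy":-0.084,"dz":0,"twist":9,"grip":1},{"dx":0.1,"dy":-0.112,"dz":0,"twist":9,"grip":1},{"dx":0.12,"dy":-0.134,"dz":0,"twist":9,"grip":1}]' 10
python3 -m crank '[{"dx":0.025,"dy":-0.028,"dz":0,"twist":0,"grip":1},{"dx":0.05,"dy":-0.056,"dz":0,"twist":0,"grip":1},{"dx":0.075,"dy":-0.084,"dz":0,"twist":0,"grip":1},{"dx":0.095,"dy":-0.112,"dz":-0.02,"twist":0,"grip":1},{"dx":0.104,"dy":-0.134,"dz":-0.04,"twist":0,"grip":1}]'
python3 - <<'E'
from h import *
s=arm.get_state();print(s['t'],s['eef_pos'],s['ee_rot']);snap('wrist','w2',k=1.25)
for p in((.5275,.3385,.05),(.499,.348,.05),(.38,.385,.05)):print(proj('wrist',p)*1.25)
E
```

```text
t: 0.57
eef_pos: [0.4218, 0.4681, 0.2264]
ee_rot: [3.141, 0.0, -0.305]
force: [0.6, 0.4, 1.1]
width: 0.0879
gripper_force: 0.0
t: 0.98
eef_pos: [0.5271, 0.3346, 0.1869]
ee_rot: [-3.139, -0.001, -0.306]
force: [0.2, 0.4, -1.3]
width: 0.0877
gripper_force: 0.0
0.9833 [0.52713405 0.33458879 0.18693218] [-3.13949549e+00 -1.41341840e-03 -3.06059381e-01]
[389.91083953 247.50578606]
[389.69632031 289.22147059]
[392.2855165  439.95435506]
```

View pics/w2.png

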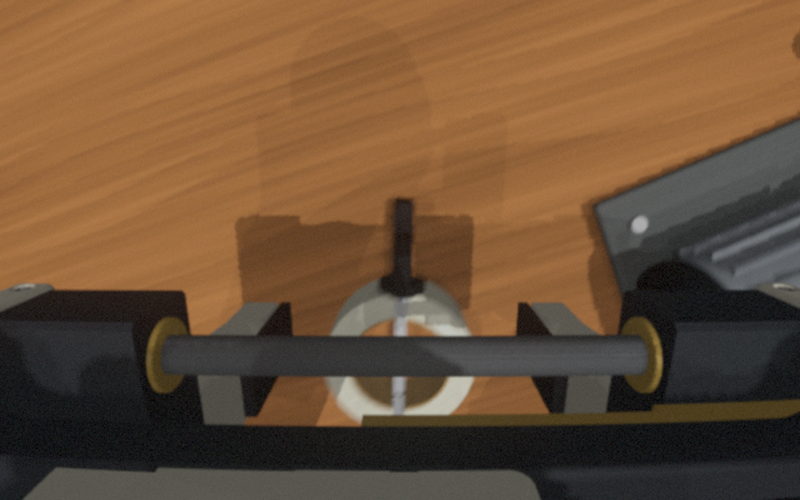

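Run:
```python
from h import *
for p in((404,200),(403,243),(402,285),(399,410)):print(atz('wrist',p[0]/1.25,p[1]/1.25,.05).round(4))
s=arm.get_state(); p=np.array(s['eef_pos']);print(p, proj('wrist',p)*1.25,proj('wrist',p-[0,0,.137])*1.25)
```

```text
[0.5555 0.3195 0.05  ]
[0.5278 0.329  0.05  ]
[0.4993 0.3388 0.05  ]
[0.4043 0.3717 0.05  ]
[0.5249814  0.32996678 0.18150395] [404.11598344 325.21166024] [402.91413686 245.37591291]
```

Run:
```python
from h import *
for i in range(3):
  C=cal('wrist'); s=arm.get_state(); print(s['t'],s['eef_pos'],np.abs(s['qd']).max())
  im=arm.grab_frame('wrist')
cv2.imwrite('pics/w3.png',cv2.resize(np.ascontiguousarray(im[140:260,240:400,::-1]),None,fx=5,fy=5,interpolation=cv2.INTER_CUBIC))
```

```text
1.0333 [0.5249814  0.32996678 0.18150395] 0.09253952857628119
1.0833 [0.52427201 0.33155647 0.18272134] 0.06258013483964095
1.1333 [0.52465271 0.33358384 0.18452345] 0.04980828251165665
```

View pics/w3.png

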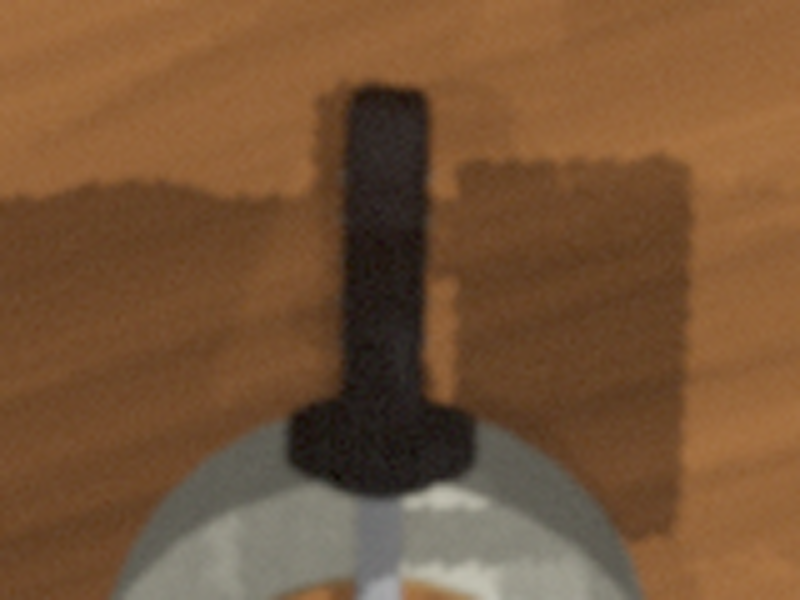

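Run:
```python
from h import *
C=cal('wrist')
# pose at picture = t 1.1333
W=np.eye(4);s=arm.get_state();print(s['eef_pos'],s['ee_rot'])
T=C[1].copy();T[:3,3]+=np.array([0.52465271,0.33358384,0.18452345])-s['eef_pos'];C=(C[0],T)
a=atz('wrist',317.8,157.6,.056,C);b=atz('wrist',317,195,.056,C);c=atz('wrist',316.4,228,.056,C)
print(a,b,c,np.degrees(np.arctan2(*(a-c)[1::-1])))
```

```text
[0.52495572 0.33523162 0.18592444] [ 3.14021972e+00  5.04403044e-04 -3.06381113e-01]
[0.55926747 0.32705423 0.056     ] [0.52949837 0.33729063 0.056     ] [0.50182444 0.34671638 0.056     ] -18.895539468995402
```

```bash
python3 -m crank '[{"dx":0.012,"dy":-0.002,"dz":-0.03,"twist":-1,"grip":1},{"dx":0.012,"dy":-0.002,"dz":-0.065,"twist":-1,"grip":1},{"dx":0.012,"dy":-0.002,"dz":-0.1,"twist":-1,"grip":1},{"dx":0.012,"dy":-0.002,"dz":-0.13,"twist":-1,"grip":1},{"dx":0.012,"dy":-0.002,"dz":-0.15,"twist":-1,"grip":1}]' 12
python3 -m crank '[{"dx":0,"dy":0,"dz":-0.004,"twist":0,"grip":0.2},{"dx":0,"dy":0,"dz":-0.004,"twist":0,"grip":-0.3},{"dx":0,"dy":0,"dz":-0.004,"twist":0,"grip":-1},{"dx":0,"dy":0,"dz":-0.004,"twist":0,"grip":-1},{"dx":0,"dy":0,"dz":-0.004,"twist":0,"grip":-1}]'
python3 -m crank '[{"dx":0,"dy":0,"dz":0,"twist":0,"grip":-1},{"dx":0,"dy":0,"dz":0,"twist":0,"grip":-1},{"dx":0,"dy":0,"dz":0,"twist":0,"grip":-1},{"dx":0,"dy":0,"dz":0,"twist":0,"grip":-1},{"dx":0,"dy":0,"dz":0,"twist":0,"grip":-1}]'
```

```text
t: 1.6
eef_pos: [0.5356, 0.3348, 0.0342]
ee_rot: [3.14, 0.001, -0.321]
force: [0.4, -0.0, -0.5]
width: 0.0875
gripper_force: 0.0
t: 2.02
eef_pos: [0.5376, 0.3355, 0.0346]
ee_rot: [-3.139, -0.001, -0.322]
force: [0.8, 0.3, 0.8]
width: 0.0597
gripper_force: 0.0
t: 2.43
eef_pos: [0.5368, 0.3342, 0.0327]
ee_rot: [-3.141, -0.0, -0.322]
force: [-0.2, -0.8, -0.3]
width: 0.0266
gripper_force: 0.0
```

Closing is slow, so I'll wait, then lift.

```bash
python3 -m crank '[{"dx":0,"dy":0,"dz":0,"twist":0,"grip":-1},{"dx":0,"dy":0,"dz":0,"twist":0,"grip":-1},{"dx":0,"dy":0,"dz":0,"twist":0,"grip":-1},{"dx":0,"dy":0,"dz":0,"twist":0,"grip":-1},{"dx":0,"dy":0,"dz":0,"twist":0,"grip":-1}]'
python3 -m crank '[{"dx":0,"dy":0,"dz":0.01,"twist":0,"grip":-1},{"dx":0,"dy":0,"dz":0.03,"twist":0,"grip":-1},{"dx":0,"dy":0,"dz":0.06,"twist":0,"grip":-1},{"dx":0,"dy":0,"dz":0.09,"twist":0,"grip":-1},{"dx":0,"dy":0,"dz":0.12,"twist":0,"grip":-1}]'
python3 -m crank '[{"dx":0,"dy":0,"dz":0.03,"twist":0,"grip":-1},{"dx":0,"dy":0,"dz":0.06,"twist":0,"grip":-1},{"dx":0,"dy":0,"dz":0.09,"twist":0,"grip":-1},{"dx":0,"dy":0,"dz":0.1,"twist":0,"grip":-1},{"dx":0,"dy":0,"dz":0.1,"twist":0,"grip":-1}]'
python3 - <<'E'
from h import *
snap('scene','s1',(320,60,440,200),1)
im=arm.grab_frame('wrist')[:,:,::-1]; sc=arm.grab_frame('scene')[:,:,::-1]
a=np.hstack([cv2.resize(im,(480,300)),cv2.resize(np.ascontiguousarray(sc[40:190,300:460]),(320,300),interpolation=cv2.INTER_CUBIC)])
cv2.imwrite('pics/a1.png',a);s=arm.get_state();print(s['moment'],s['width'],s['gripper_force'],s['eef_pos'])
E
```

```text
t: 2.85
eef_pos: [0.5368, 0.3342, 0.0325]
ee_rot: [3.141, 0.0, -0.322]
force: [-0.2, 0.2, 0.5]
width: 0.0143
gripper_force: 12.0
t: 3.27
eef_pos: [0.5366, 0.334, 0.1544]
ee_rot: [3.141, 0.0, -0.322]
force: [0.2, 0.2, -1.0]
width: 0.0136
gripper_force: 12.0
t: 3.68
eef_pos: [0.5379, 0.3351, 0.2572]
ee_rot: [-3.136, -0.003, -0.322]
force: [-0.8, 0.3, -0.1]
width: 0.014
gripper_force: 12.0
[-0.06981435 -0.01156587 -0.0133951 ] 0.014310968502380693 11.980084776878357 [0.53613297 0.33387043 0.25177407]
```

View pics/a1.png

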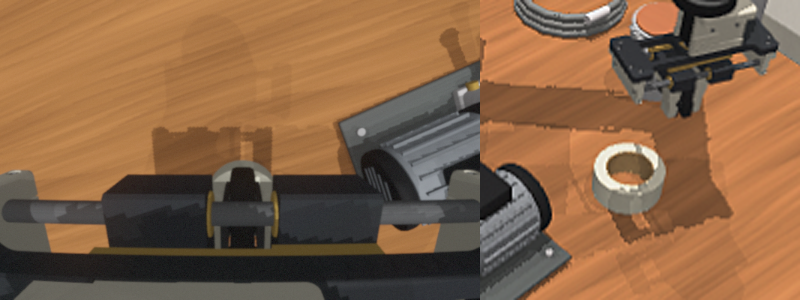

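```bash
cat >> h.py <<'E'
def stick(th,off=.007,yaw=None):
    """grip-end, collar, tip in world given tilt th deg (tip below), grasp off behind grip centre"""
    s=arm.get_state(); g=np.array(s['eef_pos'])+[0,0,.019]; y=s['ee_rot'][2] if yaw is None else yaw
    t=np.radians(th); a=np.array([np.cos(t)*np.cos(y),np.cos(t)*np.sin(y),np.sin(t)])
    return g+a*(.029-off),g-a*(.038+off),g-a*(.163+off)
E
python3 - <<'E'
from h import *
c,T=cal('wrist');s=arm.get_state();print(T[:3,3]-s['eef_pos'],T[:3,2])
for th in(0,20,40,60,80):print(th,[proj('wrist',p).round(0).tolist() for p in stick(th)],[proj('scene',p).round(0).tolist() for p in stick(th)],[proj('top',p).round(0).tolist() for p in stick(th)])
im=arm.grab_frame('wrist')[:,:,::-1]; sc=arm.grab_frame('scene')[:,:,::-1]; tp=arm.grab_frame('top')[:,:,::-1]
f=lambda m,x,y,w,h,W,H:cv2.resize(np.ascontiguousarray(m[y:y+h,x:x+w]),(W,H),interpolation=cv2.INTER_CUBIC)
a=np.vstack([f(im,220,200,200,100,800,400),np.hstack([f(sc,350,40,100,50,400,200),f(tp,140,200,100,50,400,200)])])
cv2.imwrite('pics/a2.png',a)
E
```

```text
[ 0.06556831 -0.02153521  0.15889364] [-0.24291996  0.08003497 -0.966739  ]
0 [[323.0, 230.0], [323.0, 363.0], [323.0, 534.0]] [[403.0, 95.0], [393.0, 79.0], [374.0, 52.0]] [[175.0, 197.0], [165.0, 226.0], [147.0, 281.0]]
20 [[323.0, 239.0], [323.0, 339.0], [323.0, 439.0]] [[404.0, 93.0], [392.0, 84.0], [373.0, 71.0]] [[174.0, 197.0], [168.0, 225.0], [158.0, 275.0]]
40 [[324.0, 254.0], [323.0, 311.0], [323.0, 360.0]] [[404.0, 90.0], [392.0, 90.0], [375.0, 91.0]] [[172.0, 198.0], [171.0, 222.0], [170.0, 263.0]]
60 [[324.0, 274.0], [323.0, 283.0], [323.0, 290.0]] [[403.0, 87.0], [394.0, 96.0], [379.0, 110.0]] [[170.0, 201.0], [174.0, 218.0], [180.0, 245.0]]
80 [[324.0, 294.0], [323.0, 255.0], [323.0, 225.0]] [[402.0, 84.0], [396.0, 101.0], [386.0, 127.0]] [[169.0, 204.0], [177.0, 212.0], [190.0, 225.0]]
```

View pics/a2.png

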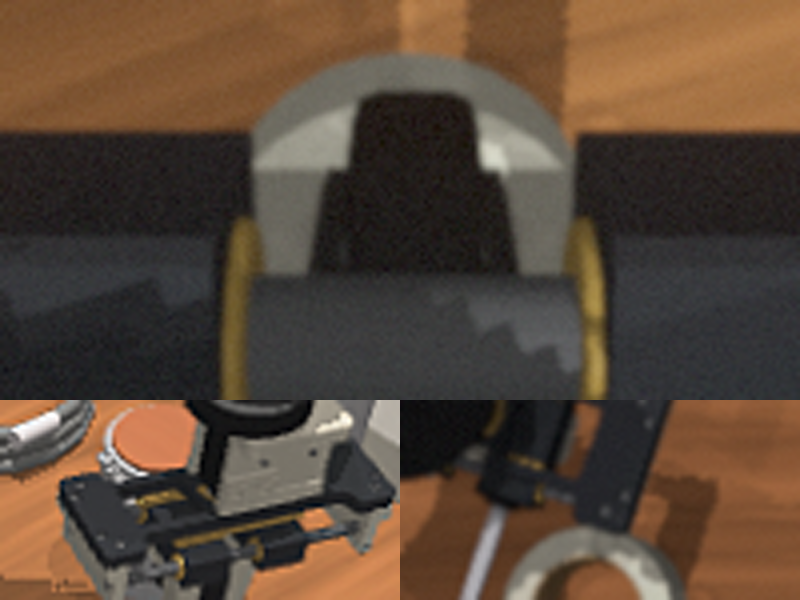

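The grip is centred between the pads, and in the top view the blade (165,228 to 157,250) is level. I'll move to the approach area in front of the tube.

```bash
python3 -m crank '[{"dx":0.01,"dy":-0.02,"dz":0.005,"twist":3,"grip":-1},{"dx":0.025,"dy":-0.047,"dz":0.01,"twist":8,"grip":-1},{"dx":0.04,"dy":-0.075,"dz":0.015,"twist":13,"grip":-1},{"dx":0.055,"dy":-0.103,"dz":0.02,"twist":19,"grip":-1},{"dx":0.07,"dy":-0.13,"dz":0.02,"twist":24,"grip":-1}]' 14
python3 -m crank '[{"dx":0.015,"dy":-0.028,"dz":0,"twist":0,"grip":-1},{"dx":0.03,"dy":-0.056,"dz":0,"twist":0,"grip":-1},{"dx":0.045,"dy":-0.084,"dz":0,"twist":0,"grip":-1},{"dx":0.06,"dy":-0.112,"dz":0,"twist":0,"grip":-1},{"dx":0.07,"dy":-0.13,"dz":0,"twist":0,"grip":-1}]'
python3 -m crank '[{"dx":0.015,"dy":-0.028,"dz":0,"twist":0,"grip":-1},{"dx":0.03,"dy":-0.056,"dz":0,"twist":0,"grip":-1},{"dx":0.045,"dy":-0.08,"dz":0,"twist":0,"grip":-1},{"dx":0.05,"dy":-0.093,"dz":0,"twist":0,"grip":-1},{"dx":0.05,"dy":-0.095,"dz":0,"twist":0,"grip":-1}]'
cat >> h.py <<'E'
def tilt(off=.007,save=None):
    arm.grab_frame('top'); im=arm.grab_frame('top'); g=im.astype(float); w=g.min(2)
    if save: cv2.imwrite(f'pics/{save}.png',im[:,:,::-1])
    C=cal('top');best=[]
    for dy in np.radians([-3,-1.5,0,1.5,3]):
      y0=arm.get_state()['ee_rot'][2]
      for th in range(-10,91,2):
        _,c,t=stick(th,off,y0+dy); u=np.array([proj('top',c+(t-c)*k,C) for k in np.linspace(.5,1.0,25)])
        e=proj('top',t+(t-c)*.1,C); d=u[-1]-u[0]; n=np.array([-d[1],d[0]])/np.linalg.norm(d)
        s=lambda q:cv2.remap(w.astype(np.float32),q[:,0].astype(np.float32)[None],q[:,1].astype(np.float32)[None],1)[0]
        best.append((np.minimum(s(u)-s(u+4*n),s(u)-s(u-4*n)).mean()-.5*(s(e[None])[0]-s(u-4*n).mean()),th,round(np.degrees(dy),1)))
    return sorted(best)[::-1][:5]
E
python3 - <<'E'
from h import *
print(tilt(save='tt'));s=arm.get_state();print(s['eef_pos'],s['ee_rot'],s['moment'],s['force'])
E
```

```text
t: 4.4
eef_pos: [0.6074, 0.203, 0.2727]
ee_rot: [3.141, -0.0, 0.103]
force: [0.8, 0.9, -1.9]
width: 0.0137
gripper_force: 14.0
t: 4.82
eef_pos: [0.6774, 0.0716, 0.2712]
ee_rot: [3.141, 0.002, 0.095]
force: [-0.1, 0.4, -1.1]
width: 0.0141
gripper_force: 14.0
t: 5.23
eef_pos: [0.7272, -0.0236, 0.2703]
ee_rot: [3.141, 0.003, 0.094]
force: [0.5, 0.2, -1.4]
width: 0.0137
gripper_force: 14.0
[(np.float32(86.24046), -8, np.float64(0.0)), (np.float32(85.07613), -10, np.float64(0.0)), (np.float32(83.761505), -6, np.float64(0.0)), (np.float32(79.87658), -4, np.float64(0.0)), (np.float32(79.459435), 22, np.float64(1.5))]
[ 0.72645922 -0.02136823  0.27117859] [3.14157790e+00 2.02780755e-03 9.52890703e-02] [ 0.02419715 -0.09510215 -0.00072747] [-0.22782347  0.29737367 -0.85402175]
```

```bash
python3 - <<'E'
from h import *
for n in('scene','top'): np.save(f'pics/{n}0.npy',arm.grab_frame(n))
E
python3 -m crank '[{"dx":0,"dy":0,"dz":0,"twist":0,"grip":-1},{"dx":0,"dy":0,"dz":0,"twist":0,"grip":-1},{"dx":0,"dy":0,"dz":0,"twist":0,"grip":-1},{"dx":0,"dy":0,"dz":0,"twist":0,"grip":-1},{"dx":0,"dy":0,"dz":0,"twist":0,"grip":-1}]' 3
cat > d.py <<'E'
from h import *
for n in('scene','top'):
    b=arm.grab_frame(n);a=np.load(f'pics/{n}0.npy')
    d=np.abs(b.astype(int)-a).max(2).astype(np.uint8);d=cv2.medianBlur(d,3);ys,xs=np.where(d>40)
    print(n,len(xs),xs.min(initial=999),xs.max(initial=0),ys.min(initial=999),ys.max(initial=0))
    for th in range(-10,91,10):
        _,c,t=stick(th);u=np.array([proj(n,c+(t-c)*k) for k in np.linspace(.2,.97,30)]).astype(np.float32)
        s=lambda m:cv2.remap(m.astype(np.float32),u[:,0][None],u[:,1][None],1).mean().round(0)
        print(th,u[-1].round(0),'diff',s(d),'now',s(b.min(2)),'before',s(a.min(2)))
E
python3 d.py
```

```text
t: 5.85
eef_pos: [0.7267, -0.0203, 0.2728]
ee_rot: [-3.142, -0.0, 0.097]
force: [1.1, -0.4, -1.2]
width: 0.0138
gripper_force: 3.0
scene 1116 287 445 1 238
-10 [288. 148.] diff 3.0 now 106.0 before 105.0
0 [288. 156.] diff 112.0 now 81.0 before 196.0
10 [289. 165.] diff 5.0 now 59.0 before 58.0
20 [292. 174.] diff 5.0 now 55.0 before 54.0
30 [296. 184.] diff 16.0 now 58.0 before 57.0
40 [301. 194.] diff 23.0 now 71.0 before 65.0
50 [307. 204.] diff 3.0 now 66.0 before 65.0
60 [314. 213.] diff 11.0 now 66.0 before 63.0
70 [321. 223.] diff 15.0 now 89.0 before 89.0
80 [329. 232.] diff 7.0 now 85.0 before 84.0
90 [337. 240.] diff 2.0 now 73.0 before 73.0
top 328 313 341 128 208
-10 [341. 185.] diff 77.0 now 77.0 before 164.0
0 [340. 189.] diff 75.0 now 95.0 before 174.0
10 [340. 190.] diff 66.0 now 111.0 before 176.0
20 [339. 188.] diff 54.0 now 124.0 before 174.0
30 [338. 185.] diff 45.0 now 131.0 before 164.0
40 [337. 180.] diff 38.0 now 138.0 before 147.0
50 [335. 173.] diff 34.0 now 140.0 before 129.0
60 [334. 165.] diff 34.0 now 136.0 before 115.0
70 [332. 156.] diff 33.0 now 107.0 before 93.0
80 [331. 146.] diff 21.0 now 61.0 before 56.0
90 [330. 135.] diff 6.0 now 12.0 before 14.0
```

```bash
cat > d.py <<'E'
from h import *
import sys
b=arm.grab_frame('scene');a=np.load('pics/scene0.npy');d=np.abs(b.astype(int)-a).max(2).astype(np.uint8);d=cv2.medianBlur(d,3)
o=[]
for th in range(-6,125,2):
    _,c,t=stick(th);u=np.array([proj('scene',c+(t-c)*k) for k in np.linspace(.2,.97,30)]).astype(np.float32)
    o.append((th,int(cv2.remap(d.astype(np.float32),u[:,0][None],u[:,1][None],1).mean())))
print(o)
cv2.imwrite('pics/now.png',b[:,:,::-1])
E
python3 d.py
```

```text
[(-6, 14), (-4, 41), (-2, 86), (0, 112), (2, 111), (4, 82), (6, 32), (8, 11), (10, 5), (12, 2), (14, 2), (16, 2), (18, 3), (20, 3), (22, 3), (24, 3), (26, 4), (28, 8), (30, 15), (32, 23), (34, 30), (36, 32), (38, 28), (40, 20), (42, 14), (44, 12), (46, 14), (48, 8), (50, 2), (52, 1), (54, 1), (56, 3), (58, 8), (60, 6), (62, 10), (64, 5), (66, 5), (68, 10), (70, 13), (72, 9), (74, 8), (76, 7), (78, 7), (80, 6), (82, 7), (84, 7), (86, 5), (88, 5), (90, 1), (92, 1), (94, 1), (96, 1), (98, 1), (100, 1), (102, 1), (104, 1), (106, 1), (108, 0), (110, 1), (112, 1), (114, 1), (116, 1), (118, 1), (120, 1), (122, 1), (124, 1)]
```

```bash
python3 -m crank '[{"dx":0,"dy":0,"dz":0,"twist":0,"grip":-1},{"dx":0,"dy":0,"dz":0,"twist":0,"grip":-1},{"dx":0,"dy":0,"dz":0,"twist":0,"grip":-1},{"dx":0,"dy":0,"dz":0,"twist":0,"grip":-1},{"dx":0,"dy":0,"dz":0,"twist":0,"grip":-1}]' 20
python3 d.py
python3 - <<'E'
from h import *
b=cv2.imread('pics/now.png')
cv2.imwrite('pics/v9.png',cv2.resize(b[110:230,250:410],None,fx=5,fy=5,interpolation=cv2.INTER_CUBIC))
for th in(30,36,42,50,70):print(th,[((proj('scene',p)-[250,110])*5).round() for p in stick(th)])
E
```

```text
t: 6.42
eef_pos: [0.7268, -0.0208, 0.2725]
ee_rot: [3.142, 0.0, 0.097]
force: [-0.2, -0.3, -0.1]
width: 0.0139
gripper_force: 20.0
[(-6, 16), (-4, 45), (-2, 90), (0, 113), (2, 110), (4, 78), (6, 28), (8, 10), (10, 4), (12, 2), (14, 2), (16, 2), (18, 3), (20, 4), (22, 4), (24, 3), (26, 4), (28, 8), (30, 13), (32, 21), (34, 28), (36, 31), (38, 28), (40, 22), (42, 15), (44, 12), (46, 13), (48, 8), (50, 2), (52, 1), (54, 1), (56, 3), (58, 8), (60, 6), (62, 8), (64, 4), (66, 5), (68, 8), (70, 11), (72, 8), (74, 7), (76, 7), (78, 8), (80, 7), (82, 7), (84, 8), (86, 5), (88, 5), (90, 1), (92, 1), (94, 1), (96, 1), (98, 1), (100, 0), (102, 0), (104, 1), (106, 1), (108, 0), (110, 0), (112, 0), (114, 1), (116, 1), (118, 1), (120, 1), (122, 1), (124, 1)]
30 [array([486., 476.]), array([385., 434.]), array([226., 368.])]
36 [array([485., 471.]), array([389., 443.]), array([241., 399.])]
42 [array([482., 467.]), array([393., 452.]), array([257., 429.])]
50 [array([479., 460.]), array([400., 464.]), array([282., 469.])]
70 [array([467., 445.]), array([422., 493.]), array([353., 567.])]
```

View pics/v9.png

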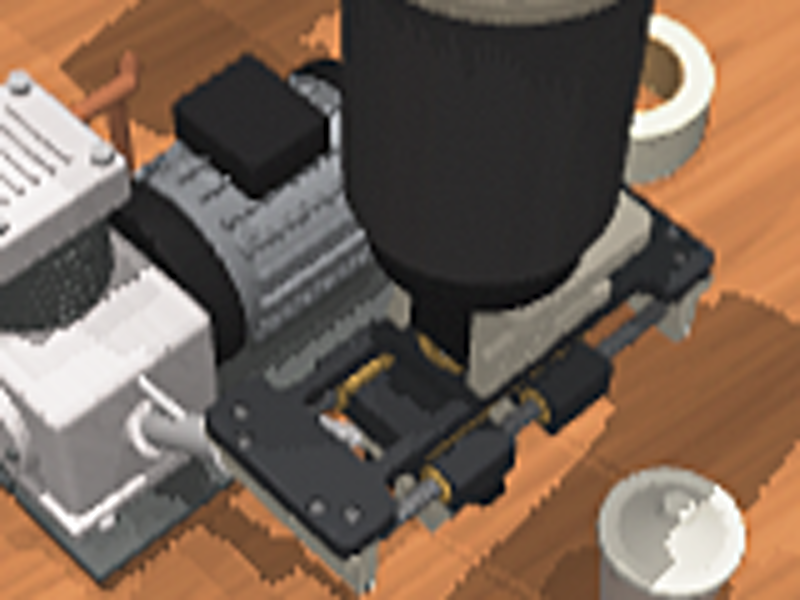

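The blade shows through the gripper at about (340,430) of the crop, matching a 36° droop. That's close to 40°, and the light grip will let it pivot the rest. Moving onto the axis.

```bash
python3 -m crank '[{"dx":0.005,"dy":0,"dz":-0.005,"twist":0,"grip":-1},{"dx":0.01,"dy":0.001,"dz":-0.012,"twist":0,"grip":-1},{"dx":0.019,"dy":0.002,"dz":-0.023,"twist":0.3,"grip":-1},{"dx":0.019,"dy":0.002,"dz":-0.023,"twist":0.3,"grip":-1},{"dx":0.019,"dy":0.002,"dz":-0.023,"twist":0.3,"grip":-1}]' 8
python3 d.py | cut -c1-10
python3 - <<'E'
from h import *
# blade whiteness seen in scene: fit tilt by direct look at saved frame
b=cv2.imread('pics/now.png').min(2).astype(np.float32)
for th in range(26,52,2):
    _,c,t=stick(th);u=np.array([proj('scene',c+(t-c)*k) for k in np.linspace(0,1,21)]).astype(np.float32)
    print(th,cv2.remap(b,u[:,0][None],u[:,1][None],1)[0].astype(int))
print(proj('scene',[.586,-.035,.149]))
s=arm.get_state();print(s['eef_pos'],s['ee_rot'][2],[p.round(4) for p in stick(36)])
E
```

```text
t: 6.88
eef_pos: [0.7457, -0.0187, 0.247]
ee_rot: [3.141, 0.004, 0.102]
force: [0.8, 0.1, -0.7]
width: 0.0137
gripper_force: 8.0
[(-6, 57),
26 [ 42  38  35  30  51  58  27  55  59  75  85  87  69  49  83 103 100 102
  98  94  88]
28 [ 38  34  34  31  36  47  47  34  56  51  77  83  83  58  50  83 103  98
 101 138 156]
30 [ 36  34  34  29  27  55  59  37  42  56  60  74  77  80  54  49  71 101
 109 185 160]
32 [ 34  35  33  28  36  94 126  64  35  51  54  65  71  69  69  53  48  61
  87 162 164]
34 [ 35  35  30  23  68 136 175 118  57  33  59  56  56  62  56  47  57  60
  88  56 182]
36 [ 34  34  30  51 133 170 188 192 101  54  46  60  59  56  55  56  59  57
  60 150 131]
38 [ 34  32  33  57 155 168 186 167 177  75  58  60  60  60  59  60  60  60
  60  57  53]
40 [ 34  31  38  88 134 147 136 137 126  96  58  59  60  60  60  59  59  60
  59  52  59]
42 [ 33  29  54 119 107 123  93 111  81  57  55  58  59  60  60  60  60  60
  60  58  65]
44 [ 34  36  69 120 103  78  83  72  68  53  58  59  59  60  60  60  59  59
  60  59  58]
46 [ 45  37  86 119  78  53  73  66  50  55  57  59  59  59  60  60  60  60
  60  59  59]
48 [ 59  49 105 113  61  32  71  67  53  57  63  59  59  59  59  59  58  60
  59  59  59]
50 [ 67  62 113 106  46  11  73  64  60  65  64  66  64  64  61  64  64  65
  65  64  63]
[297.75635655 198.69441833]
[ 0.74576525 -0.01877055  0.2481467 ] 0.10191280661862345 [array([ 0.7635, -0.017 ,  0.2801]), array([ 0.7095, -0.0225,  0.2407]), array([ 0.6089, -0.0328,  0.1672])]
```

```bash
python3 -m crank '[{"dx":-0.008,"dy":-0.001,"dz":-0.004,"twist":0,"grip":-1},{"dx":-0.016,"dy":-0.002,"dz":-0.011,"twist":0,"grip":-1},{"dx":-0.024,"dy":-0.003,"dz":-0.018,"twist":0,"grip":-1},{"dx":-0.032,"dy":-0.003,"dz":-0.024,"twist":0,"grip":-1},{"dx":-0.036,"dy":-0.004,"dz":-0.027,"twist":0,"grip":-1}]' 6
python3 -m crank '[{"dx":-0.003,"dy":0,"dz":-0.002,"twist":0,"grip":-1},{"dx":-0.005,"dy":-0.001,"dz":-0.004,"twist":0,"grip":-1},{"dx":-0.008,"dy":-0.001,"dz":-0.006,"twist":0,"grip":-1},{"dx":-0.011,"dy":-0.001,"dz":-0.008,"twist":0,"grip":-1},{"dx":-0.011,"dy":-0.001,"dz":-0.008,"twist":0,"grip":-1}]'
python3 - <<'E'
from h import *
arm.grab_frame('top');s=arm.get_state();print(s['force'],s['moment'],s['eef_pos'],[p.round(4) for p in stick(37.5)])
E
```

```text
t: 7.35
eef_pos: [0.7089, -0.0227, 0.2224]
ee_rot: [-3.141, 0.0, 0.102]
force: [0.7, 0.2, -0.4]
width: 0.0137
gripper_force: 6.0
t: 7.77
eef_pos: [0.6983, -0.0237, 0.2143]
ee_rot: [-3.141, 0.0, 0.102]
force: [0.0, 0.8, -0.8]
width: 0.0141
gripper_force: 6.0
[-0.37087316 -0.47417761 -0.57888128] [-0.07838221 -0.11944485 -0.02926456] [ 0.69861664 -0.02375144  0.21453294] [array([ 0.716 , -0.022 ,  0.2469]), array([ 0.6631, -0.0274,  0.2061]), array([ 0.5644, -0.0375,  0.13  ])]
```

```bash
for i in 1; do python3 -m crank '[{"dx":-0.004,"dy":0,"dz":-0.003,"twist":0,"grip":-1},{"dx":-0.008,"dy":-0.001,"dz":-0.006,"twist":0,"grip":-1},{"dx":-0.012,"dy":-0.001,"dz":-0.009,"twist":0,"grip":-1},{"dx":-0.016,"dy":-0.002,"dz":-0.012,"twist":0,"grip":-1},{"dx":-0.019,"dy":-0.002,"dz":-0.014,"twist":0,"grip":-1}]'
python3 -m crank '[{"dx":-0.004,"dy":0,"dz":-0.003,"twist":0,"grip":-1},{"dx":-0.008,"dy":-0.001,"dz":-0.006,"twist":0,"grip":-1},{"dx":-0.012,"dy":-0.001,"dz":-0.009,"twist":0,"grip":-1},{"dx":-0.016,"dy":-0.002,"dz":-0.012,"twist":0,"grip":-1},{"dx":-0.019,"dy":-0.002,"dz":-0.014,"twist":0,"grip":-1}]'; done
python3 - <<'E'
from h import *
f=[]
for _ in range(4): arm.grab_frame('top');s=arm.get_state();f.append(np.r_[s['force'],s['moment']])
print(np.mean(f,0).round(2),s['eef_pos'])
E
```

```text
t: 8.23
eef_pos: [0.6791, -0.0258, 0.2001]
ee_rot: [-3.141, 0.0, 0.102]
force: [0.4, 0.7, -0.9]
width: 0.014
gripper_force: 6.0
t: 8.65
eef_pos: [0.6602, -0.0278, 0.1862]
ee_rot: [-3.141, 0.0, 0.102]
force: [0.3, -0.0, -0.3]
width: 0.0141
gripper_force: 6.0
[ 0.22 -0.04 -1.08  0.04 -0.03 -0.04] [ 0.660658   -0.02776821  0.18660975]
```

```bash
python3 -m crank '[{"dx":-0.004,"dy":0,"dz":-0.003,"twist":0,"grip":-1},{"dx":-0.008,"dy":-0.001,"dz":-0.006,"twist":0,"grip":-1},{"dx":-0.012,"dy":-0.001,"dz":-0.009,"twist":0,"grip":-1},{"dx":-0.016,"dy":-0.002,"dz":-0.012,"twist":0,"grip":-1},{"dx":-0.019,"dy":-0.002,"dz":-0.014,"twist":0,"grip":-1}]'
python3 -m crank '[{"dx":-0.003,"dy":0,"dz":-0.002,"twist":0,"grip":-1},{"dx":-0.006,"dy":0,"dz":-0.004,"twist":0,"grip":-1},{"dx":-0.009,"dy":-0.001,"dz":-0.006,"twist":0,"grip":-1},{"dx":-0.012,"dy":-0.001,"dz":-0.009,"twist":0,"grip":-1},{"dx":-0.014,"dy":-0.001,"dz":-0.01,"twist":0,"grip":-1}]'
python3 - <<'E'
from h import *
f=[]
for _ in range(4): arm.grab_frame('top');s=arm.get_state();f.append(np.r_[s['force'],s['moment']])
print(np.mean(f,0).round(2),s['eef_pos'])
E
```

```text
t: 9.27
eef_pos: [0.641, -0.0299, 0.1721]
ee_rot: [-3.142, 0.0, 0.102]
force: [1.3, -0.1, -1.6]
width: 0.0144
gripper_force: 6.0
t: 9.68
eef_pos: [0.6271, -0.0308, 0.162]
ee_rot: [-3.142, 0.001, 0.102]
force: [-0.3, 0.7, -2.1]
width: 0.0143
gripper_force: 6.0
[-0.27 -0.11 -1.03 -0.15 -0.04  0.03] [ 0.62771531 -0.03074124  0.16261207]
```

```bash
python3 -m crank '[{"dx":-0.001,"dy":0,"dz":-0.001,"twist":0,"grip":-1},{"dx":-0.002,"dy":0,"dz":-0.002,"twist":0,"grip":-1},{"dx":-0.003,"dy":0,"dz":-0.003,"twist":0,"grip":-1},{"dx":-0.004,"dy":0,"dz":-0.003,"twist":0,"grip":-1},{"dx":-0.004,"dy":0,"dz":-0.003,"twist":0,"grip":-1}]' 8
python3 -m crank '[{"dx":-0.001,"dy":0,"dz":-0.001,"twist":0,"grip":-1},{"dx":-0.001,"dy":0,"dz":-0.001,"twist":0,"grip":-1},{"dx":-0.002,"dy":0,"dz":-0.002,"twist":0,"grip":-1},{"dx":-0.003,"dy":0,"dz":-0.002,"twist":0,"grip":-1},{"dx":-0.003,"dy":0,"dz":-0.002,"twist":0,"grip":-1}]'
cat > f.py <<'E'
from h import *
f=[]
for _ in range(4): arm.grab_frame('top');s=arm.get_state();f.append(np.r_[s['force'],s['moment']])
p=np.array(s['eef_pos']);y=np.radians(5.8);ax=np.array([.766*np.cos(y),.766*np.sin(y),.643]);n=np.array([-.643,-.065,.766])
g=p+[0,0,.019]-[.586,-.035,.149]
print(np.mean(f,0).round(2),p.round(4),'axial F',(np.mean(f,0)[:3]@ax).round(2),'collar gap if off=7:',(g@ax-.045).round(4),'perp',(g@n).round(4))
E
python3 f.py
```

```text
t: 10.3
eef_pos: [0.6236, -0.0308, 0.1595]
ee_rot: [3.142, 0.0, 0.102]
force: [0.5, -0.3, -0.7]
width: 0.0142
gripper_force: 8.0
t: 10.72
eef_pos: [0.6214, -0.0307, 0.158]
ee_rot: [3.141, -0.002, 0.102]
force: [3.0, -0.6, -0.1]
width: 0.0143
gripper_force: 8.0
[ 3.1  -0.67  0.74 -0.28 -1.29  0.02] [ 0.6214 -0.0307  0.158 ] axial F 2.79 collar gap if off=7: 0.0003 perp -0.0016
```

```bash
python3 -m crank '[{"dx":-0.001,"dy":0,"dz":0,"twist":0,"grip":-1},{"dx":-0.002,"dy":0,"dz":-0.0005,"twist":0,"grip":-1},{"dx":-0.003,"dy":0,"dz":-0.0005,"twist":0,"grip":-1},{"dx":-0.003,"dy":0,"dz":-0.001,"twist":0,"grip":-1},{"dx":-0.003,"dy":0,"dz":-0.001,"twist":0,"grip":-1}]' 6
python3 f.py
python3 -m crank '[{"dx":0,"dy":0,"dz":-0.001,"twist":0,"grip":-1},{"dx":-0.001,"dy":0,"dz":-0.001,"twist":0,"grip":-1},{"dx":-0.001,"dy":0,"dz":-0.002,"twist":0,"grip":-1},{"dx":-0.001,"dy":0,"dz":-0.002,"twist":0,"grip":-1},{"dx":-0.001,"dy":0,"dz":-0.002,"twist":0,"grip":-1}]' 10
python3 f.py
python3 - <<'E'
from h import *
im=arm.grab_frame('wrist')[:,:,::-1]; sc=arm.grab_frame('scene')[:,:,::-1]; tp=arm.grab_frame('top')[:,:,::-1]
f=lambda m,x,y,w,h,W,H:cv2.resize(np.ascontiguousarray(m[y:y+h,x:x+w]),(W,H),interpolation=cv2.INTER_CUBIC)
cv2.imwrite('pics/home.png',np.hstack([f(sc,260,160,80,120,400,600),f(tp,300,150,80,120,400,600)]))
E
```

```text
t: 11.33
eef_pos: [0.6196, -0.0308, 0.1583]
ee_rot: [3.141, -0.004, 0.103]
force: [5.4, -1.5, 6.1]
width: 0.0139
gripper_force: 6.0
[ 5.35 -1.23  6.24 -0.59 -1.93  0.06] [ 0.6196 -0.0308  0.1583] axial F 8.0 collar gap if off=7: -0.0009 perp -0.0002
t: 11.95
eef_pos: [0.6198, -0.0308, 0.1575]
ee_rot: [3.141, -0.007, 0.103]
force: [6.2, -1.2, 10.1]
width: 0.0136
gripper_force: 10.0
[ 6.71 -1.13 10.   -0.62 -2.38  0.04] [ 0.6198 -0.0308  0.1574] axial F 11.45 collar gap if off=7: -0.0013 perp -0.001
```

```bash
python3 -m crank '[{"dx":-0.001,"dy":0,"dz":0.001,"twist":0,"grip":-1},{"dx":-0.002,"dy":0,"dz":0.002,"twist":0,"grip":-1},{"dx":-0.003,"dy":0,"dz":0.003,"twist":0,"grip":-1},{"dx":-0.003,"dy":0,"dz":0.003,"twist":0,"grip":-1},{"dx":-0.003,"dy":0,"dz":0.003,"twist":0,"grip":-1}]' 5
python3 f.py
python3 -m crank '[{"dx":0.001,"dy":0,"dz":-0.001,"twist":0,"grip":-1},{"dx":0.002,"dy":0,"dz":-0.002,"twist":0,"grip":-1},{"dx":0.003,"dy":0,"dz":-0.003,"twist":0,"grip":-1},{"dx":0.003,"dy":0,"dz":-0.004,"twist":0,"grip":-1},{"dx":0.003,"dy":0,"dz":-0.004,"twist":0,"grip":-1}]'
python3 f.py
python3 - <<'E'
from h import *
sc=arm.grab_frame('scene')[:,:,::-1]; tp=arm.grab_frame('top')[:,:,::-1]
f=lambda m,x,y,w,h,W,H:cv2.resize(np.ascontiguousarray(m[y:y+h,x:x+w]),(W,H),interpolation=cv2.INTER_CUBIC)
cv2.imwrite('pics/home.png',np.hstack([f(sc,260,160,80,120,400,600),f(tp,300,150,80,120,400,600)]))
E
```

```text
t: 12.72
eef_pos: [0.6156, -0.0307, 0.1587]
ee_rot: [3.141, -0.004, 0.103]
force: [8.5, -0.8, 3.3]
width: 0.014
gripper_force: 5.0
[ 7.14 -1.41  2.71 -0.53 -2.53  0.09] [ 0.6156 -0.0306  0.1587] axial F 7.08 collar gap if off=7: -0.0037 perp 0.0027
t: 13.33
eef_pos: [0.6175, -0.0306, 0.1545]
ee_rot: [3.141, -0.002, 0.102]
force: [3.1, 0.1, 6.2]
width: 0.0142
gripper_force: 5.0
[ 3.52 -0.1   5.04 -0.14 -1.22  0.02] [ 0.6175 -0.0306  0.1545] axial F 5.92 collar gap if off=7: -0.0049 perp -0.0017
```

View pics/home.png

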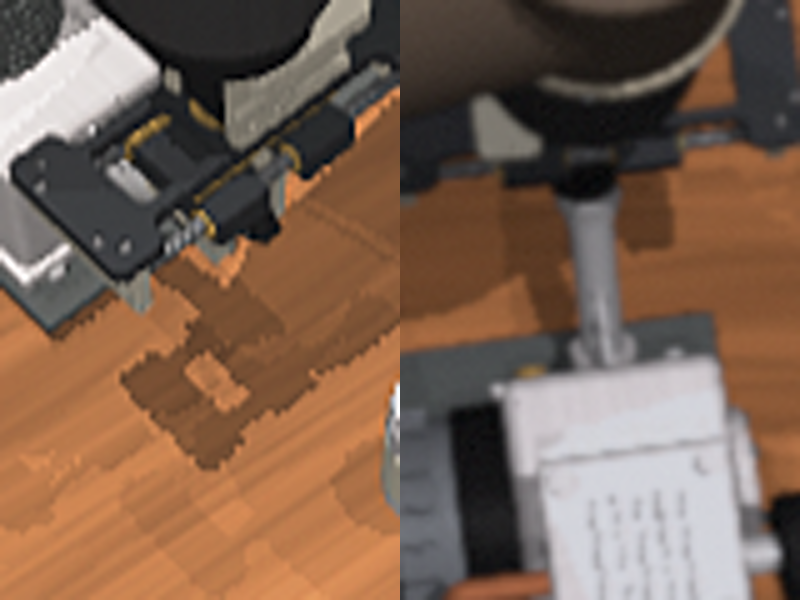

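Top view: the black collar (585,195) sits right on the tube mouth with no blade showing. One short firmer press, then I'll draw out.

```bash
python3 -m crank '[{"dx":-0.0005,"dy":0,"dz":0,"twist":0,"grip":-1},{"dx":-0.001,"dy":0,"dz":-0.0005,"twist":0,"grip":-1},{"dx":-0.0015,"dy":0,"dz":-0.001,"twist":0,"grip":-1},{"dx":-0.0015,"dy":0,"dz":-0.001,"twist":0,"grip":-1},{"dx":-0.0015,"dy":0,"dz":-0.001,"twist":0,"grip":-1}]' 9
python3 f.py
python3 -m crank '[{"dx":0.004,"dy":0,"dz":0.004,"twist":0,"grip":-1},{"dx":0.008,"dy":0.001,"dz":0.007,"twist":0,"grip":-1},{"dx":0.012,"dy":0.001,"dz":0.01,"twist":0,"grip":-1},{"dx":0.016,"dy":0.002,"dz":0.013,"twist":0,"grip":-1},{"dx":0.019,"dy":0.002,"dz":0.016,"twist":0,"grip":-1}]' 10
python3 f.py
```

```text
t: 14.05
eef_pos: [0.6174, -0.0306, 0.1545]
ee_rot: [3.141, -0.005, 0.103]
force: [6.0, -0.7, 9.0]
width: 0.0139
gripper_force: 9.0
[ 5.21 -0.46  8.31 -0.29 -2.07  0.04] [ 0.6174 -0.0306  0.1545] axial F 9.28 collar gap if off=7: -0.005 perp -0.0017
t: 14.67
eef_pos: [0.6342, -0.0286, 0.1682]
ee_rot: [-3.141, 0.001, 0.102]
force: [1.0, -0.0, -0.8]
width: 0.0139
gripper_force: 10.0
[ 0.5   0.49 -0.38 -0.07 -0.09  0.  ] [ 0.6341 -0.0287  0.1683] axial F 0.18 collar gap if off=7: 0.0168 perp -0.002
```

```bash
python3 -m crank '[{"dx":0.008,"dy":0.001,"dz":0.006,"twist":0,"grip":-1},{"dx":0.015,"dy":0.002,"dz":0.013,"twist":0,"grip":-1},{"dx":0.023,"dy":0.002,"dz":0.019,"twist":0,"grip":-1},{"dx":0.031,"dy":0.003,"dz":0.026,"twist":0,"grip":-1},{"dx":0.038,"dy":0.004,"dz":0.032,"twist":0,"grip":-1}]' 10
python3 -m crank '[{"dx":0.008,"dy":0.001,"dz":0.006,"twist":0,"grip":-1},{"dx":0.015,"dy":0.002,"dz":0.013,"twist":0,"grip":-1},{"dx":0.023,"dy":0.002,"dz":0.019,"twist":0,"grip":-1},{"dx":0.031,"dy":0.003,"dz":0.026,"twist":0,"grip":-1},{"dx":0.038,"dy":0.004,"dz":0.032,"twist":0,"grip":-1}]'
python3 -m crank '[{"dx":0.008,"dy":0.001,"dz":0.006,"twist":0,"grip":-1},{"dx":0.015,"dy":0.002,"dz":0.013,"twist":0,"grip":-1},{"dx":0.023,"dy":0.002,"dz":0.019,"twist":0,"grip":-1},{"dx":0.031,"dy":0.003,"dz":0.026,"twist":0,"grip":-1},{"dx":0.038,"dy":0.004,"dz":0.032,"twist":0,"grip":-1}]'
cat > w.py <<'E'
from h import *
import sys
arm.grab_frame('scene');b=arm.grab_frame('scene');cv2.imwrite('pics/now.png',b[:,:,::-1]);w=b.min(2).astype(np.float32)
off=float(sys.argv[1]) if len(sys.argv)>1 else .003
for th in range(*map(int,sys.argv[2:4]),3):
    _,c,t=stick(th,off);u=np.array([proj('scene',c+(t-c)*k) for k in np.linspace(0,1.1,23)]).astype(np.float32)
    print(th,u[20].astype(int),*cv2.remap(w,u[:,0][None],u[:,1][None],1)[0].astype(int))
s=arm.get_state();print(s['eef_pos'],s['force'])
E
python3 w.py .003 0 70; python3 f.py
```

```text
t: 15.28
eef_pos: [0.6724, -0.0247, 0.2008]
ee_rot: [-3.142, 0.0, 0.102]
force: [0.5, 0.1, -0.1]
width: 0.0141
gripper_force: 10.0
t: 15.7
eef_pos: [0.7105, -0.0207, 0.2328]
ee_rot: [-3.142, 0.0, 0.102]
force: [0.5, -0.2, -0.1]
width: 0.0136
gripper_force: 10.0
t: 16.12
eef_pos: [0.7485, -0.0167, 0.2647]
ee_rot: [-3.142, 0.0, 0.102]
force: [0.6, -0.1, -0.5]
width: 0.014
gripper_force: 10.0
0 [295 163] 57 52 75 32 62 74 45 100 103 106 105 106 69 60 70 80 124 91 105 119 62 31 30
3 [295 166] 56 56 64 26 61 56 55 64 105 106 106 105 77 62 56 101 72 79 98 59 32 32 36
6 [295 168] 56 60 52 42 58 53 74 47 105 104 107 106 105 69 60 58 96 73 90 44 31 34 34
9 [296 171] 57 60 50 58 37 59 53 62 71 105 105 106 105 96 69 62 54 87 72 22 28 32 33
12 [296 174] 58 57 53 55 25 59 36 93 46 98 104 106 106 104 101 69 62 56 73 37 25 30 29
15 [297 177] 53 51 46 45 42 41 57 81 62 52 106 104 106 106 105 96 68 61 56 54 20 27 28
18 [298 179] 48 40 38 31 54 30 58 55 91 50 58 106 104 107 106 106 97 87 59 61 58 19 26
21 [299 182] 42 34 35 30 48 58 35 58 72 87 53 64 106 104 106 105 106 105 97 64 61 63 38
24 [300 185]
[... 831 characters left out ...]
66 67
54 [316 214] 53 66 66 64 63 63 66 65 66 66 66 66 66 66 66 66 66 66 66 66 66 67 71
57 [318 217] 32 41 52 64 67 66 67 67 66 66 66 66 66 66 66 66 66 66 66 66 67 70 57
60 [320 220] 59 47 33 39 61 66 66 66 66 67 66 66 66 66 66 65 67 81 72 66 65 60 38
63 [322 223] 87 111 79 59 47 65 66 66 66 66 66 62 62 62 64 65 64 63 74 79 61 34 36
66 [324 226] 90 122 110 109 97 70 65 66 66 66 64 60 114 143 119 69 65 69 71 67 44 24 65
69 [326 229] 92 104 87 84 93 65 64 66 66 66 66 67 66 65 65 66 66 68 67 50 31 43 85
[ 0.74916001 -0.0165837   0.26492205] [ 0.11754652 -0.57080797 -1.0100403 ]
[ 0.09  0.2  -0.33 -0.05 -0.01  0.02] [ 0.7476 -0.0168  0.2639] axial F -0.13 collar gap if off=7: 0.1657 perp -0.0025
```

```bash
python3 -m crank '[{"dx":-0.015,"dy":-0.002,"dz":0,"twist":0,"grip":-1},{"dx":-0.03,"dy":-0.004,"dz":0,"twist":0,"grip":-1},{"dx":-0.048,"dy":-0.006,"dz":0,"twist":0,"grip":-1},{"dx":-0.064,"dy":-0.0075,"dz":0,"twist":0,"grip":-1},{"dx":-0.0595,"dy":-0.0075,"dz":-0.018,"twist":0,"grip":-1}]' 12
python3 f.py
python3 -m crank '[{"dx":0.006,"dy":0.0005,"dz":-0.019,"twist":0,"grip":-1},{"dx":0.012,"dy":0.001,"dz":-0.028,"twist":0,"grip":-1},{"dx":0.017,"dy":0.0015,"dz":-0.037,"twist":0,"grip":-1},{"dx":0.021,"dy":0.002,"dz":-0.046,"twist":0,"grip":-1},{"dx":0.0246,"dy":0.0025,"dz":-0.0555,"twist":0,"grip":-1}]'
python3 f.py;python3 w.py .003 6 40
```

```text
t: 16.83
eef_pos: [0.6875, -0.0247, 0.2514]
ee_rot: [3.142, -0.006, 0.102]
force: [0.9, -0.1, 0.3]
width: 0.0139
gripper_force: 12.0
[ 0.35 -0.35 -2.38 -0.03  0.01 -0.  ] [ 0.6883 -0.0244  0.2462] axial F -1.29 collar gap if off=7: 0.1085 perp 0.0225
t: 17.45
eef_pos: [0.7139, -0.0217, 0.1903]
ee_rot: [3.141, 0.0, 0.102]
force: [-1.6, -0.1, 0.3]
width: 0.0141
gripper_force: 12.0
[-0.12  0.25 -0.25 -0.08 -0.03  0.01] [ 0.7134 -0.0218  0.1905] axial F -0.23 collar gap if off=7: 0.092 perp -0.0364
6 [287 179] 55 53 48 44 55 51 68 43 77 97 100 99 91 93 57 59 61 114 120 118 116 174 222
9 [287 181] 55 55 52 61 34 59 52 60 47 94 90 93 96 86 82 56 55 98 120 119 119 116 162
12 [288 184] 55 57 55 60 14 57 50 123 114 124 135 131 158 148 95 54 59 65 118 118 119 116 116
15 [289 186] 55 56 59 43 63 36 59 57 196 190 214 191 201 184 162 166 197 215 163 118 115 118 119
18 [289 189] 55 55 61 48 62 33 54 49 146 216 201 199 199 160 167 175 160 211 161 217 164 114 116
21 [290 191] 55 56 61 54 44 53 31 61 59 187 159 148 150 148 99 110 112 118 147 108 105 108 113
24 [291 194] 56 56 55 49 27 49 39 42 57 92 97 64 65 127 116 106 105 98 112 186 107 162 150
27 [292 196] 56 54 51 41 32 33 53 36 45 54 63 76 49 55 122 110 105 108 104 102 204 144 165
30 [294 199] 54 52 44 37 33 29 50 55 38 38 57 62 82 68 55 128 168 165 169 97 88 186 159
33 [295 202] 54 47 39 34 30 23 31 53 63 53 30 52 55 69 79 66 87 172 176 161 144 136 196
36 [296 204] 48 40 35 31 27 28 51 61 76 68 59 44 38 58 55 64 67 61 53 79 120 140 135
39 [298 207] 50 34 34 30 27 42 71 80 79 81 73 62 54 42 60 59 57 55 56 58 58 57 56
[ 0.71354583 -0.02173246  0.19154775] [ 0.72796597  0.25498263 -0.0098462 ]
```

Levelling on the rim works: tilt is now about 17°, as planned. Continuing to level.

```bash
python3 -m crank '[{"dx":0.003,"dy":0,"dz":-0.01,"twist":0,"grip":-1},{"dx":0.0054,"dy":0.0005,"dz":-0.0195,"twist":0,"grip":-1},{"dx":0.0066,"dy":0.0005,"dz":-0.027,"twist":0,"grip":-1},{"dx":0.0074,"dy":0.001,"dz":-0.035,"twist":0,"grip":-1},{"dx":0.0078,"dy":0.001,"dz":-0.041,"twist":0,"grip":-1}]'
python3 f.py;python3 w.py .003 -10 16
```

```text
t: 18.17
eef_pos: [0.721, -0.0207, 0.1485]
ee_rot: [3.141, 0.001, 0.102]
force: [1.6, -0.6, 0.3]
width: 0.0138
gripper_force: 12.0
[ 0.05 -0.23 -1.15 -0.05 -0.08 -0.01] [ 0.7209 -0.0207  0.1496] axial F -0.72 collar gap if off=7: 0.0715 perp -0.0727
-10 [289 180] 31 58 33 56 59 86 74 66 71 64 44 96 108 122 90 86 58 59 65 123 119 118 199
-7 [289 182] 36 57 25 59 52 134 123 109 92 73 63 86 142 169 155 80 53 52 86 121 120 121 129
-4 [289 184] 44 55 30 61 50 194 181 175 190 199 156 158 154 163 173 140 106 118 81 118 119 118 118
-1 [289 186] 50 55 43 59 50 216 210 210 213 217 206 213 206 189 181 189 197 193 215 167 116 120 118
2 [289 188] 54 55 59 52 53 185 214 216 218 222 221 213 219 138 193 220 224 195 248 216 128 117 119
5 [290 190] 56 55 69 34 58 114 207 199 193 197 177 163 165 157 165 140 144 131 106 127 107 113 116
8 [290 192] 56 55 62 33 62 59 162 150 129 113 107 88 64 113 110 112 100 86 199 97 121 113 114
11 [291 194] 55 55 56 59 53 54 95 86 83 65 68 74 68 56 131 108 133 103 113 199 169 166 142
14 [291 196] 55 56 53 81 31 61 54 74 72 72 72 73 80 69 97 173 181 143 98 174 138 166 174
[ 0.72119952 -0.02070412  0.15027783] [ 0.76525982 -0.16399963 -0.62408623]
```

```bash
python3 -m crank '[{"dx":0,"dy":0,"dz":0,"twist":0,"grip":-1},{"dx":0,"dy":0,"dz":0.01,"twist":0,"grip":-1},{"dx":0,"dy":0,"dz":0.03,"twist":0,"grip":-1},{"dx":0,"dy":0,"dz":0.055,"twist":0,"grip":-1},{"dx":0,"dy":0,"dz":0.075,"twist":0,"grip":-1}]' 40
for k in 1; do python3 -m crank '[{"dx":-0.002,"dy":-0.015,"dz":0.005,"twist":-1,"grip":-1},{"dx":-0.006,"dy":-0.04,"dz":0.005,"twist":-2,"grip":-1},{"dx":-0.01,"dy":-0.068,"dz":0.005,"twist":-3,"grip":-1},{"dx":-0.014,"dy":-0.096,"dz":0.005,"twist":-4,"grip":-1},{"dx":-0.018,"dy":-0.124,"dz":0.005,"twist":-5,"grip":-1}]'
python3 -m crank '[{"dx":-0.004,"dy":-0.026,"dz":0,"twist":-1,"grip":-1},{"dx":-0.008,"dy":-0.052,"dz":0,"twist":-2,"grip":-1},{"dx":-0.012,"dy":-0.078,"dz":0,"twist":-3,"grip":-1},{"dx":-0.016,"dy":-0.103,"dz":0,"twist":-4,"grip":-1},{"dx":-0.019,"dy":-0.126,"dz":0,"twist":-5,"grip":-1}]'
python3 -m crank '[{"dx":-0.004,"dy":-0.026,"dz":0,"twist":-1,"grip":-1},{"dx":-0.008,"dy":-0.052,"dz":0,"twist":-2,"grip":-1},{"dx":-0.012,"dy":-0.08,"dz":0,"twist":-3,"grip":-1},{"dx":-0.016,"dy":-0.105,"dz":0,"twist":-5,"grip":-1},{"dx":-0.018,"dy":-0.123,"dz":0,"twist":-6,"grip":-1}]'; done
python3 -m crank '[{"dx":0,"dy":0,"dz":-0.025,"twist":0,"grip":-1},{"dx":0,"dy":0,"dz":-0.055,"twist":0,"grip":-1},{"dx":0,"dy":0,"dz":-0.085,"twist":0,"grip":-1},{"dx":0,"dy":0,"dz":-0.11,"twist":0,"grip":-1},{"dx":0,"dy":0,"dz":-0.128,"twist":0,"grip":-1}]'
python3 f.py; python3 w.py 0 -10 16;python3 -c "
from h import *
print(stick(0,0),tilt(0))"
```

```text
t: 18.88
eef_pos: [0.7215, -0.0209, 0.2278]
ee_rot: [3.141, -0.001, 0.102]
force: [0.1, 1.2, 0.3]
width: 0.014
gripper_force: 40.0
t: 19.3
eef_pos: [0.7027, -0.1461, 0.2308]
ee_rot: [-3.142, -0.001, 0.014]
force: [1.2, 0.2, -0.6]
width: 0.0137
gripper_force: 40.0
t: 19.72
eef_pos: [0.6834, -0.2726, 0.2307]
ee_rot: [-3.142, -0.0, -0.074]
force: [0.2, 0.2, -0.0]
width: 0.0138
gripper_force: 40.0
t: 20.13
eef_pos: [0.665, -0.3963, 0.2305]
ee_rot: [3.141, -0.0, -0.181]
force: [0.1, 0.2, -0.1]
width: 0.0139
gripper_force: 40.0
t: 20.55
eef_pos: [0.6649, -0.3934, 0.0993]
ee_rot: [-3.141, 0.003, -0.178]
force: [0.5, -0.1, -0.4]
width: 0.0136
gripper_force: 40.0
[-0.22 -0.17 -1.6  -0.03  0.02  0.01] [ 0.6664 -0.3941  0.1027] axial F -1.21 collar gap if off=7: -0.029 perp -0.0492
-10 [161 247] 143 23 39 39 37 35 36 35 35 36 36 35 34 34 35 34 33 34 32 45 48 54 61
-7 [162 248] 154 30 36 38 36 34 36 35 35 36 35 35 35 33 34 34 34 34 31 39 46 52 57
-4 [163 250] 159 58 29 38 35 35 36 35 36 34 34 34 35 34 34 34 34 33 31 28 40 46 52
-1 [164 251] 160 90 19 38 36 36 36 35 35 35 36 34 34 34 33 34 34 33 
[... 194 characters left out ...]
] 155 155 80 22 36 36 37 35 35 35 35 34 34 33 34 34 34 34 31 27 29 101 173
11 [169 258] 155 159 115 25 30 37 37 36 35 35 35 35 34 34 34 34 35 34 31 28 20 62 175
14 [171 260] 158 157 152 68 15 34 36 36 35 35 35 34 34 34 33 34 34 35 34 28 25 64 120
[ 0.667329   -0.39429738  0.1044648 ] [-0.24903311 -1.06164939  0.13461357]
(array([ 0.69587631, -0.39940141,  0.1234648 ]), array([ 0.62992218, -0.38760935,  0.1234648 ]), array([ 0.50687343, -0.36560924,  0.1234648 ])) [(np.float32(21.547752), 6, np.float64(-3.0)), (np.float32(21.185585), 10, np.float64(-1.5)), (np.float32(19.295258), 16, np.float64(0.0)), (np.float32(16.759863), 4, np.float64(-3.0)), (np.float32(15.151955), 12, np.float64(-1.5))]
```

```bash
python3 -m crank '[{"dx":0,"dy":0,"dz":-0.005,"twist":0,"grip":-1},{"dx":0,"dy":0,"dz":-0.01,"twist":0,"grip":-1},{"dx":0,"dy":0,"dz":-0.01,"twist":0,"grip":-1},{"dx":0,"dy":0,"dz":-0.01,"twist":0,"grip":-1},{"dx":0,"dy":0,"dz":-0.01,"twist":0,"grip":-1}]'
python3 -m crank '[{"dx":0,"dy":0,"dz":0,"twist":0,"grip":-1},{"dx":0,"dy":0,"dz":0,"twist":0,"grip":-1},{"dx":0,"dy":0,"dz":0,"twist":0,"grip":-1},{"dx":0,"dy":0,"dz":0,"twist":0,"grip":-1},{"dx":0,"dy":0,"dz":0,"twist":0,"grip":-1}]'
python3 -m crank '[{"dx":0,"dy":0,"dz":0,"twist":0,"grip":-1},{"dx":0,"dy":0,"dz":0,"twist":0,"grip":-1},{"dx":0,"dy":0,"dz":0,"twist":0,"grip":-1},{"dx":0,"dy":0,"dz":0,"twist":0,"grip":-1},{"dx":0,"dy":0,"dz":0,"twist":0,"grip":-1}]'
python3 -c "
from station import arm
print(arm.job_done())"
```

```text
t: 21.37
eef_pos: [0.6661, -0.3937, 0.0919]
ee_rot: [3.142, 0.0, -0.177]
force: [-0.7, 0.1, -0.1]
width: 0.0137
gripper_force: 40.0
t: 21.78
eef_pos: [0.6662, -0.3937, 0.0921]
ee_rot: [3.142, -0.0, -0.177]
force: [-0.1, 0.7, -1.4]
width: 0.0137
gripper_force: 40.0
t: 22.2
eef_pos: [0.6662, -0.3938, 0.0921]
ee_rot: [3.142, -0.0, -0.177]
force: [-0.4, 1.1, -0.9]
width: 0.0135
gripper_force: 40.0
the job is handed in; nothing more can be done
None
```

I handed the job in at 22 s: the dipstick went down the tube until its collar met the rim (about 11 N of push), came right out, and is held still, marked face up, tip about 9 cm above the drip tray's rim; I measured it level (within about 2°) before carrying it to the tray but could not re-check it there.

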